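# Lay out the drain fittings on the issue board

### The job

Lay out the orange fittings on the plywood board, whose raised batten marks its back: stand the coupling centred on the square mark between the brass valve and the steel flange, and set the plug centred on top of it with its square boss up. Lay the elbow flat on the mark directly in front of the valve, and stand the reducer, wide end down, on the mark directly in front of the flange, each centred on its mark. Leave the valve, the flange, and the tape roll, tin and carton on the table where they are.

Things in the scene. Friction and masses are not known exactly. Their poses are not given: they have to be found in the camera images.
- board: fixed plywood board, 350 mm along y, x -115 to +140 mm, top 12 mm above the table. Origin: underside, amid the marks; x points to the back, y left, z up. Batten at the back, x 122 to 140, 22 mm above the top. Six dark square outlines, 84 mm, centred at x -60 (front) and +60 (back), y -120, 0, +120 mm; front middle stays empty. Other goods stand beyond table x 0.87 m or |y| 0.55 m.
- valve: loose brass gate valve with a round dark handwheel on top, 36 by 68 mm (y), 70 mm high, wheel 60 mm across, upright on an outer back mark. Origin: centre of the underside. Leave it.
- flange: loose round steel floor flange, disc 74 mm across and 10 mm thick, with a hub 44 mm across up to 32 mm, on the other outer back mark. Origin: centre of the underside. Leave it.
- coupling_c (a point): orange plastic coupling: a plain straight open tube standing on its end, outside 56 mm, inside 42 mm, 50 mm high, about 90 g. Site at its centre, 25 mm above its foot; z is the tube's axis.
- plug_c (a point): orange clean-out plug: a solid flat disc 58 mm across and 24 mm high with a square boss 24 by 24 by 10 mm on top (34 mm in all), about 80 g. Site on its axis half-way up, 17 mm above its foot; z up through the boss. It rests flat on the coupling's rim, nothing enters the tube.
- reducer_c (a point): orange reducer standing wide end down: 58 mm across from the foot to 36 mm up, tapering from there to a neck 38 mm across between 48 and 70 mm (its top; solid, a dark disc shows the bore), about 100 g. Site on its axis half-way up, 35 mm above its foot; z up.
- elbow_c (a point): orange 90 degree elbow lying flat, 44 mm high, about 120 g. Site: its middle seen from above, on the diagonal between the legs, half-way up (22 mm). The leg axes meet at x -19, y -19 mm from the point; one leg runs along +x, one along +y, ending at +46. Legs 40 mm thick, collars 44 mm over the last 15 mm. Grip a leg from above, e.g. at x +19, y -19 mm, closing along y. z up.
- tape_c (a point): grey roll of tape lying flat, 70 mm across with a 44 mm hole, 25 mm high; point at its centre, half-way up. Bystander: leave it where it is.
- tin_c (a point): round tin, 56 mm across, 65 mm high, with a paper label; point at its centre, half-way up. Bystander: leave it where it is.
- carton_c (a point): small cardboard carton, 60 (x) by 45 (y) by 40 mm high; point at its centre, half-way up. Bystander: leave it where it is.
Mind the look-alikes: they are no part of the job. Leave any blue or purple look-alike of the part that bears reducer_c alone.

How it is judged:
At the end, for the whole second after the job is handed in: On the board, upright or flat as asked, at rest: coupling, elbow (its middle) and reducer within 15 mm (board x and y) of the centres of the marks between the two, before the valve and before the flange; the plug boss up on the coupling's rim within 10 mm of its axis; all tilts under 0.12 rad (x of coupling_c in the frame of board between 0.045 and 0.075 m and y of coupling_c in the frame of board between -0.015 and 0.015 m and z of coupling_c in the frame of board between 0.031 and 0.043 m and angle between each of coupling_c, plug_c, elbow_c, reducer_c's own z axis and vertical below 0.12 rad and horizontal distance between plug_c and coupling_c below 0.01 m and z of plug_c in the frame of board between 0.073 and 0.085 m and x of elbow_c in the frame of board between -0.075 and -0.045 m and z of elbow_c in the frame of board between 0.028 and 0.04 m and x of reducer_c in the frame of board between -0.075 and -0.045 m and z of reducer_c in the frame of board between 0.041 and 0.053 m and ((y of valve in the frame of board above 0 m and y of elbow_c in the frame of board between 0.105 and 0.135 m and y of reducer_c in the frame of board between -0.135 and -0.105 m) or (y of valve in the frame of board below 0 m and y of elbow_c in the frame of board between -0.135 and -0.105 m and y of reducer_c in the frame of board between 0.105 and 0.135 m)) and linear speed of each of coupling, plug, elbow, reducer below 0.02 m/s); the robot touches nothing.
It fails at once if the valve is shifted by more than 20 mm (distance of valve from where it was at the start of the episode above 0.02 m).
It fails at once if the flange is shifted by more than 20 mm (distance of flange from where it was at the start of the episode above 0.02 m).
It fails at once if the tape roll is shifted by more than 20 mm (distance of tape_c from where it was at the start of the episode above 0.02 m).
It fails at once if the tin is shifted by more than 20 mm (distance of tin_c from where it was at the start of the episode above 0.02 m).
It fails at once if the carton is shifted by more than 20 mm (distance of carton_c from where it was at the start of the episode above 0.02 m).
It also fails if it takes over 106 s, if anything falls off the work surface, if the arm or the gripper's body presses on something with over 40 N, if the wrist force passes 120 N, or if a joint passes its speed limit or range.

### The arm

A 7-joint arm with a two-finger parallel gripper is mounted at the origin on the work surface. World frame = base frame: x ahead of the robot, y to its left, z up, the work surface at z = 0. Lengths are in m, angles in rad, forces in N, time in s.
With the tool pointing down it reaches from about 0.35 to 0.9 m from the base axis. Payload 19.9 kg.
Tool frame: the origin (TCP) lies midway between the tips of the shut fingers; the grasp point (between the pads) lies robot.grasp_offset behind it (robot.grasp_offset is the distance from the TCP to the grasp point, in m); y points along the fingers, z is the direction in which the jaws open and shut, and the axes are right-handed (so a half turn about y gives the same grasp; the last joint's range is limited). The gripper opens to 85 mm and grips with 20 to 120 N. Pads are 22 mm wide; open, the fingers measure 114 mm over their backs; the gripper's body (76 mm by 85 mm) begins 54 mm behind the grasp point. The pads swing forward as they close: fully open they stand 13 mm farther back than shut.
Start: joints at [-1.298, 0.417, -0.01, 1.614, 0.005, 1.111, -0.053], TCP at [0.194, 0.594, 0.231] pointing down, gripper open.
Joint ranges: [-2.81, 2.81], [-0.39, 2.02], [-1.27, 1.25], [0.06, 2.57], [-1.19, 4.33], [0.19, 2], [-2.82, 2.82]. Speed limits (rad/s): [1.89, 1.89, 2.39, 2.39, 3.01, 3.01, 3.01].

### API

Orientations are given as a unit quaternion [w, x, y, z].
In Python, from cell import robot gives the robot as it stands.
- The arm moves only by the tool drive_tool, never from a script. Its argument "commands" is a list of rows, each a list of 4 numbers: the shift along the tool's x, y, z in cm, then the turn about the tool's y in rad. A call has 1 to 20 rows; each row shifts and turns the pose as measured when the row begins, along the tool's axes as they then stand; what a row does not reach is not made up. A row lasts 1/12 s, in which the tool goes at most 41.7 mm and 7.16 degrees, less where a joint would pass 70% of its speed; a pose out of reach is approached as far as the arm can. A call is refused whole if a number of a shift passes 4.17 or a number of a turn 0.125, either way. A call with a gripper value outside its range is refused whole. "claw" is the closure in counts, from 0 (fully open) to 255 (shut), set as the call begins (left out, the last holds). The fingers move at their own pace and stop on an object; "squeeze" is the grip in N (left out, the last holds). Time passes only in rows, so rows that do not move let the fingers close. It gives the time, the measured TCP pose, the force and the opening at its end, in the units of the state.
- robot.get_state(): the state, without advancing time (a new reading comes with each control period).
- robot.get_image(name): name is "scene" or "top"; returns the picture (420x560x3 uint8, red, green, blue); there is no depth.
- robot.camera_params(name): a dict with "fx", "fy", "cx", "cy" (pixels), "k1" (the pictures are not rectified: a ray, as slopes to the right and down, at radius r is drawn at 1 + k1 r^2 times it, then the intrinsics apply), "view" (4x4, takes a point from world to camera coordinates). Camera axes: x right, y up, looking along -z (the intrinsics and any distortion apply to the point x, -y, -z); pixel columns grow to the right and rows downward; lengths in m; the calibration is good to about 2 mm. A picture is of the moment at which its call begins. camera_params takes no time and is no camera call.
- robot.job_done(): hands the job in, once; it reports no verdict.
Trained networks look in the newest picture that a camera, given by its name, has taken for a name from the list of things; names that differ only in an ending like _2 or _b are one class to them, and where a whole thing is asked for, a point or a joint stands for the part that bears it (a point fixed in the world has none). Each returns a list of dicts, best first, with "p" (0 to 1); they miss things now and then, are a little off and sometimes report something else, mostly with a low value. They report only what shows in the picture. A call takes as long as a camera call. They do not tell look-alikes from the thing itself.
- robot.silhouettes(target, camera): "pixels" (420x560 bool, what is visible of it) and "bbox" ([left, top, right, bottom] in pixels, round what is visible of it).
- robot.pinpoint(target, camera): "point" ([row, column] in pixels: a listed point, or the origin of a listed thing).
The state is a dict: "clock": time; "q": joint angles; "joint_vel": joint speeds; "tau": joint torques, N m; "eef_pos": TCP position; "ee_rot": TCP orientation; "ft_force": force on the tool from outside, world axes, zero at the start; "torque": the same for the moment, N m; "opening": finger opening in m.
Only numpy, scipy, OpenCV 4.12 (cv2) and the standard library are available. Lean on these libraries where they do the work, as an engineer would, in place of code of your own. Each camera call takes 0.05 s, during which the arm holds its last target. There are 200 camera calls.

## Working session

There is one attempt and no reset: what is moved stays moved. The work goes in short steps, Python scripts to look and compute and a tool call to move; the robot and the scene stay as the last step left them, time stands still between calls to the robot, and variables do not carry over. Pictures are saved under pics/ and viewed, about 12 in all and at most 16, crops included, and the job is handed in when it is done.

Besides the shell and the picture viewer there is one more tool, called after "Emit:" by a JSON object that holds its "api" and its "payload", one argument or row to a line. drive_tool: Moves the arm, as the interface text tells. Its arguments: {"type":"object","properties":{"commands":{"type":"array","items":{"type":"array","items":{"type":"number"}}},"claw":{"type":"number"},"squeeze":{"type":"number"}},"required":["commands"]}

```bash
mkdir -p pics; ls; cat > h.py <<'E'
import numpy as np, cv2
from cell import robot
def save(c,n):
    im=robot.get_image(c); cv2.imwrite(f'pics/{n}.png',im[:,:,::-1]); return im
def ray(c,row,col):
    p=robot.camera_params(c); V=np.array(p['view'])
    u=np.array([(col-p['cx'])/p['fx'],(row-p['cy'])/p['fy']]); s=u.copy()
    for _ in range(20): s=u/(1+p['k1']*(s@s))
    d=V[:3,:3].T@np.array([s[0],-s[1],-1]); o=-V[:3,:3].T@V[:3,3]; return o,d
def at(c,row,col,z):
    o,d=ray(c,row,col); return o+d*(z-o[2])/d[2]
def proj(c,P):
    p=robot.camera_params(c); V=np.array(p['view']); q=V[:3,:3]@np.array(P)+V[:3,3]
    s=np.array([q[0],-q[1]])/-q[2]; s=s*(1+p['k1']*(s@s)); return p['cy']+p['fy']*s[1],p['cx']+p['fx']*s[0]
E
python3 - <<'E'
from h import *
np.set_printoptions(precision=3,suppress=True)
save('top','t0');save('scene','s0')
for c in ('top','scene'): print(c,ray(c,210,280))
print(robot.get_state(), robot.grasp_offset)
H=dict(board=0,valve=0,flange=0,coupling_c=.025,plug_c=.017,reducer_c=.035,elbow_c=.022,tape_c=.0125,tin_c=.0325,carton_c=.02)
for n,z in H.items():
  for c in ('top','scene'):
    zz=z+(.012 if n in('valve','flange') else 0)
    print(n,c,[(round(r['p'],2),np.round(r['point']),at(c,*r['point'],zz)[:2]) for r in robot.pinpoint(n,c)])
E
```

```text
pics
top (array([ 0.394, -0.064,  1.316]), array([ 0.105,  0.017, -0.994]))
scene (array([ 1.024, -0.477,  1.109]), array([-0.369,  0.362, -0.856]))
{'clock': 0.1, 'q': array([-1.297,  0.418, -0.01 ,  1.614,  0.005,  1.111, -0.053]), 'joint_vel': array([ 0.002, -0.002,  0.   , -0.   , -0.002, -0.   ,  0.   ]), 'tau': array([  0.001, -86.582,   0.679, -43.564,   0.019,   0.005,   0.   ]), 'eef_pos': array([0.193, 0.594, 0.231]), 'ee_rot': array([-0.698,  0.699, -0.111,  0.111]), 'ft_force': array([-0.468, -0.068,  0.376]), 'torque': array([ 0.011, -0.001, -0.062]), 'opening': 0.08484101053058547} 0.0187
board top [(0.69, array([177., 268.]), array([ 0.624, -0.008]))]
board scene [(0.78, array([222., 302.]), array([0.615, 0.009]))]
valve top [(0.73, array([151., 302.]), array([ 0.695, -0.099])), (0.17, array([199., 135.]), array([0.557, 0.357]))]
valve scene [(0.94, array([265., 296.]), array([ 0.7  , -0.097]))]
flange top [(0.61, array([164., 218.]), array([0.657, 0.13 ]))]
flange scene [(0.78, array([201., 343.]), array([0.654, 0.133]))]
coupling_c top [(0.81, array([245., 154.]), ar
[... 465 characters left out ...]
ene [(0.83, array([273., 137.]), array([ 0.446, -0.408])), (0.72, array([241., 124.]), array([ 0.347, -0.379])), (0.65, array([309., 105.]), array([ 0.469, -0.515]))]
elbow_c top [(0.92, array([198., 401.]), array([ 0.567, -0.366]))]
elbow_c scene [(0.76, array([299., 179.]), array([ 0.566, -0.373]))]
tape_c top [(0.73, array([195., 134.]), array([0.568, 0.359]))]
tape_c scene [(0.55, array([224., 302.]), array([ 0.626, -0.002]))]
tin_c top [(0.82, array([246., 371.]), array([ 0.437, -0.284]))]
tin_c scene [(0.84, array([240., 175.]), array([ 0.437, -0.283]))]
carton_c top [(0.91, array([147., 129.]), array([0.699, 0.378]))]
carton_c scene [(0.72, array([162., 406.]), array([0.694, 0.365]))]
```

```bash
python3 - <<'E'
import cv2
for n in('t0','s0'):
    cv2.imwrite(f'pics/{n}b.png',cv2.resize(cv2.imread(f'pics/{n}.png'),(800,600),interpolation=cv2.INTER_CUBIC))
E
```

```text
(no output)
```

View pics/t0b.png

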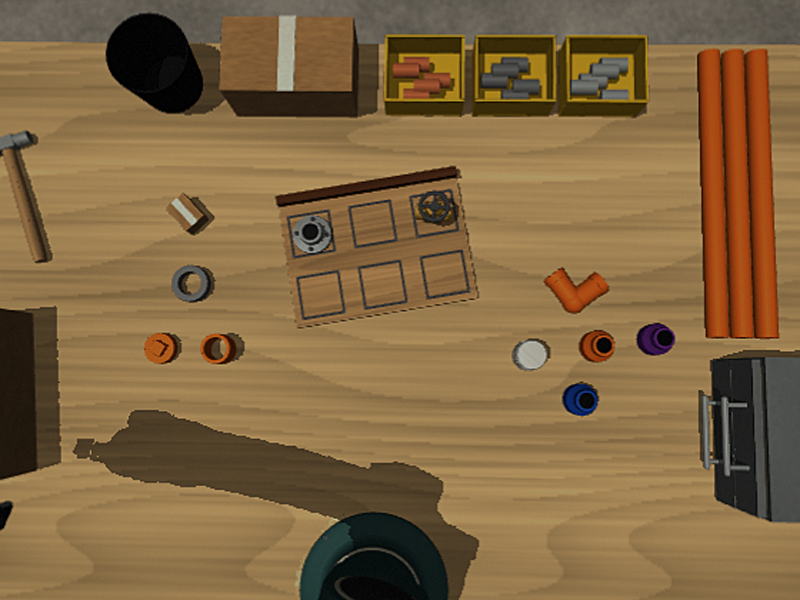

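View pics/s0b.png

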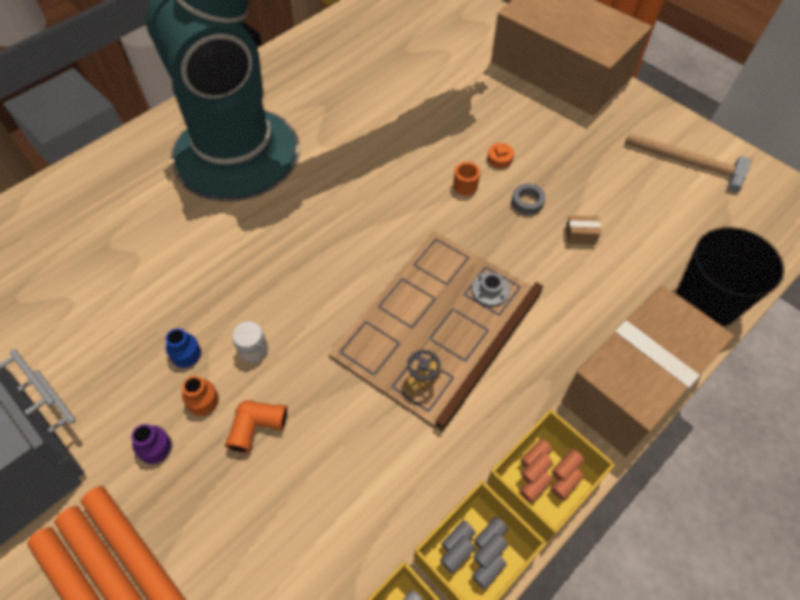

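The top view shows the flange on the left back mark (312,234) and the valve on the right back mark (436,212), so the elbow goes front right and the reducer front left. The orange parts are the plug (162,348), coupling (219,348), elbow (575,290) and reducer (597,346). The blue (581,399) and purple (656,338) ones are look-alikes. Next I'll fit the models more closely.

```bash
cat > fit.py <<'E'
from h import *
from scipy.optimize import minimize
t=np.linspace(0,2*np.pi,40,endpoint=False)
def cyl(r,z0,z1,r1=None):
    r1=r if r1 is None else r1
    return np.r_[np.c_[r*np.cos(t),r*np.sin(t),0*t+z0],np.c_[r1*np.cos(t),r1*np.sin(t),0*t+z1]]
def leg(r,a0,a1,ax):
    A=np.c_[np.r_[0*t+a0,0*t+a1],np.tile(r*np.cos(t),2)-.019,np.tile(r*np.sin(t),2)+.022]
    A[:,0]-=.019*0
    return A if ax==0 else A[:,[1,0,2]]
M=dict(coupling_c=[cyl(.028,0,.05)],plug_c=[cyl(.029,0,.024),cyl(.017,.024,.034)],
 reducer_c=[cyl(.029,0,.036),cyl(.029,.036,.048,.019),cyl(.019,.048,.07)],
 elbow_c=[leg(.02,-.019,.046,0),leg(.02,-.019,.046,1),leg(.022,.031,.046,0),leg(.022,.031,.046,1),cyl(.02,.002,.042)-[.019,.019,0]])
def render(c,P,pose,z):
    m=np.zeros((420*4,560*4),np.uint8); co,s=np.cos(pose[2]),np.sin(pose[2])
    for Q in P:
        W=np.c_[co*Q[:,0]-s*Q[:,1]+pose[0],s*Q[:,0]+co*Q[:,1]+pose[1],Q[:,2]+z]
        uv=np.array([proj(c,w)[::-1] for w in W]); uv=((uv+.5)*4-.5)
        cv2.fillConvexPoly(m,cv2.convexHull(np.round(uv).astype(np.int32)),1)
    return m>0
def fitpart(n,x0,z=0,cams=('top','scene'),pic=True):
    out=[]
    for c in cams:
        if pic: robot.get_image(c)
        best=None
        for r in robot.silhouettes(n,c):
            ys,xs=np.nonzero(r['pixels']); q=at(c,ys.mean(),xs.mean(),z+.02)[:2]
            d=np.hypot(*(q-x0[:2]))
            if best is None or d<best[0]: best=(d,r)
        if best is None or best[0]>.04: print(n,c,'none'); continue
        m=cv2.resize(best[1]['pixels'].astype(np.uint8),None,fx=4,fy=4,interpolation=cv2.INTER_NEAREST)>0
        def cost(v):
            a=render(c,M[n],v if len(v)>2 else [*v,0],z); return 1-(a&m).sum()/(a|m).sum()
        k=3 if n.startswith('elbow') else 2
        s=[np.array(x0[:k],float)]+[np.array(x0[:k],float)+d for d in np.diag([.01,.01,.15])[:k,:k]]
        r=minimize(cost,x0[:k],method='Nelder-Mead',options=dict(initial_simplex=s,xatol=3e-4,fatol=1e-3,maxiter=60))
        print(n,c,np.round(r.x,4),'iou',round(1-r.fun,3)); out.append(r.x)
    return np.mean(out,0) if out else None
if __name__=='__main__':
    for n,x in dict(coupling_c=[.435,.294],plug_c=[.43,.418],reducer_c=[.45,-.41],elbow_c=[.567,-.37,-.8]).items(): fitpart(n,x,pic=n=='coupling_c')
    F={}
    def bcost(v,c):
        co,s=np.cos(v[2]),np.sin(v[2]); tot=[]
        e=np.linspace(-.041,.041,25)
        for bx in(-.06,.06):
            for by in(-.12,0,.12):
                if bx>0 and by!=0: continue
                for k in(-.041,.041):
                    for X,Y in [(bx+e,by+k+0*e),(bx+k+0*e,by+e)]:
                        for a,b in zip(X,Y):
                            r_,c_=proj(c,[v[0]+co*a-s*b,v[1]+s*a+co*b,.012]); tot.append((c_,r_))
        tot=np.array(tot,np.float32)
        return cv2.remap(F[c],tot[:,:1],tot[:,1:],cv2.INTER_LINEAR).mean()
    for c in('top','scene'):
        g=cv2.cvtColor(robot.get_image(c),cv2.COLOR_RGB2GRAY).astype(np.float32)
        for b in(3,0.8):
            F[c]=cv2.GaussianBlur(g,(0,0),b); x0=np.array([.62,0,.165]) if b==3 else r.x
            st=.012 if b==3 else .004
            r=minimize(bcost,x0,(c,),method='Nelder-Mead',options=dict(initial_simplex=[x0,x0+[st,0,0],x0+[0,st,0],x0+[0,0,.05]],maxiter=80,xatol=2e-4,fatol=.05))
        print('board',c,np.round(r.x,4),r.fun,F[c].mean())
E
time python3 fit.py
```

```text
coupling_c top [0.4337 0.2989] iou 0.727Traceback (most recent call last):
  File "fit.py", line 40, in <module>
    for n,x in dict(coupling_c=[.435,.294],plug_c=[.43,.418],reducer_c=[.45,-.41],elbow_c=[.567,-.37,-.8]).items(): fitpart(n,x,pic=n=='coupling_c')
                                                                                                                    ~~~~~~~^^^^^^^^^^^^^^^^^^^^^^^^^
  File "fit.py", line 36, in fitpart
    r=minimize(cost,x0[:k],method='Nelder-Mead',options=dict(initial_simplex=s,xatol=3e-4,fatol=1e-3,maxiter=60))
    res = _minimize_neldermead(fun, x0, args, callback, bounds=bounds,
                               **options)
    fxc = func(xc)
    fx = function(np.copy(x), *(wrapper_args + args))
  File "fit.py", line 33, in cost
    a=render(c,M[n],v if len(v)>2 else [*v,0],z); return 1-(a&m).sum()/(a|m).sum()
  File "fit.py", line 18, in render
    uv=np.array([proj(c,w)[::-1] for w in W]); uv=((uv+.5)*4-.5)
                 ~~~~^^^^^
  File "h.py", line 13, in proj
    p=robot.camera_params(c); V=np.array(p['view']); q=V[:3,:3]@np.array(P)+V[:3,3]
ValueError: time passes only in moves, steps and waits

real	0m13.854s
user	0m5.918s
sys	0m0.686s
```

```bash
python3 - <<'E'
s=open('h.py').read()
s=s.replace("from cell import robot\n","from cell import robot\nCP={c:robot.camera_params(c) for c in('top','scene')}\n").replace("p=robot.camera_params(c)","p=CP[c]")
open('h.py','w').write(s)
s=open('fit.py').read()
s=s.replace("interpolation=cv2.INTER_NEAREST)>0","interpolation=cv2.INTER_NEAREST)\n        m=cv2.drawContours(m*0,cv2.findContours(m,cv2.RETR_EXTERNAL,cv2.CHAIN_APPROX_NONE)[0],-1,1,-1)>0")
open('fit.py','w').write(s)
E
time python3 fit.py
```

```text
coupling_c top [0.433  0.2987] iou 0.952
coupling_c scene [0.4371 0.2963] iou 0.926
plug_c top [0.4331 0.4141] iou 0.939
plug_c scene [0.4369 0.4103] iou 0.94
reducer_c top [ 0.4498 -0.409 ] iou 0.95
reducer_c scene [ 0.4513 -0.4079] iou 0.938
elbow_c top [ 0.5586 -0.3695 -0.9411] iou 0.901
elbow_c scene [ 0.5603 -0.3703 -0.9258] iou 0.911
board top [0.6206 0.0034 0.1789] 74.59799194335938 106.15296
board scene [0.6227 0.0035 0.1793] 121.85005187988281 134.9922
real	0m11.523s
user	0m6.435s
sys	0m0.321s
```

Emit:
{"api": "drive_tool", "payload": {
  "commands": [
    [3.2, 0.6, -2.1, 0],
    [3.2, 0.6, -2.1, 0],
    [3.2, 0.6, -2.1, 0],
    [3.2, 0.6, -2.1, 0],
    [3.2, 0.6, -2.1, 0],
    [3.2, 0.6, -2.1, 0],
    [3.2, 0.6, -2.1, 0],
    [3.2, 0.6, -2.1, 0],
    [3.2, 0.6, -2.1, 0],
    [3.2, 0.6, -2.1, 0],
    [0, 0, 0, -0.123],
    [0, 0, 0, -0.123],
    [0, 0, 0, -0.123],
    [0, 0, 0, -0.123],
    [0, 0, 0, 0]
  ],
  "claw": 0,
  "squeeze": 40
}}

```text
clock: 3.15
eef_pos: [0.4429, 0.281, 0.1682]
ee_rot: [0.705, -0.702, -0.07, 0.069]
ft_force: [0.6, 0.4, 0.3]
opening: 0.0855
```

```bash
cat > go.py <<'E'
# usage: go.py x y z yaw  -> remaining shift in tool axes (cm) and turn
import sys; from h import *
from scipy.spatial.transform import Rotation as R
s=robot.get_state(); q=s['ee_rot']; r=R.from_quat([q[1],q[2],q[3],q[0]]); A=r.as_matrix()
x,y,z,w=map(float,sys.argv[1:5]); p=s['eef_pos']; yaw=np.arctan2(A[1,0],A[0,0])
print('t',round(s['clock'],2),'pos',np.round(p,4),'yaw',round(yaw,3),'down',np.round(A[:,1],3),'open',round(s['opening'],4),'f',np.round(s['ft_force'],1))
print('shift cm',np.round(A.T@(np.array([x,y,z])-p)*100,2),'turn',round(yaw-w,3))
E
python3 go.py .435 .2975 .014 .179
```

```text
t 3.15 pos [0.4429 0.281  0.1682] yaw 0.197 down [ 0.001  0.004 -1.   ] open 0.0855 f [0.6 0.4 0.3]
shift cm [-0.48 15.43  1.72] turn 0.018
```

Emit:
{"api": "drive_tool", "payload": {
  "commands": [
    [-0.24, 2, 0.86, 0.018],
    [-0.24, 2, 0.86, 0],
    [0, 3, 0, 0],
    [0, 3, 0, 0],
    [0, 2.4, 0, 0],
    [0, 1.8, 0, 0],
    [0, 1, 0, 0],
    [0, 0, 0, 0]
  ]
}}

```text
clock: 3.82
eef_pos: [0.4371, 0.3004, 0.0125]
ee_rot: [0.708, -0.703, -0.053, 0.048]
ft_force: [-1.0, -0.7, -0.1]
opening: 0.0849
```

Emit:
{"api": "drive_tool", "payload": {
  "commands": [
    [0, 0, 0, 0],
    [0, 0, 0, 0],
    [0, 0, 0, 0],
    [0, 0, 0, 0],
    [0, 0, 0, 0],
    [0, 0, 0, 0],
    [0, 0, 0, 0],
    [0, 0, 0, 0]
  ],
  "claw": 255
}}

```text
clock: 4.48
eef_pos: [0.4395, 0.3023, 0.0179]
ee_rot: [0.709, -0.701, -0.054, 0.044]
ft_force: [-0.3, 0.6, -1.7]
opening: 0.0542
```

```bash
python3 go.py .6806 .0142 .14 .179
```

```text
t 4.48 pos [0.4395 0.3023 0.0179] yaw 0.138 down [ 0.013  0.012 -1.   ] open 0.0542 f [-0.3  0.6 -1.7]
shift cm [ 20.1  -12.24 -31.72] turn -0.041
```

Emit:
{"api": "drive_tool", "payload": {
  "commands": [
    [0, -2, 0, 0],
    [0, -3.4, 0, 0],
    [0, -3.4, 0, 0],
    [0, -3.4, 0, -0.04],
    [2.1, 0, -3.3, 0],
    [2.1, 0, -3.3, 0],
    [2.1, 0, -3.3, 0],
    [2.1, 0, -3.3, 0],
    [2.1, 0, -3.3, 0],
    [2.1, 0, -3.3, 0],
    [2.1, 0, -3.3, 0],
    [2.1, 0, -3.3, 0],
    [2, 0, -3.1, 0],
    [1, 0, -1.6, 0],
    [0, 0, 0, 0],
    [0, 0, 0, 0]
  ]
}}

```text
clock: 5.82
eef_pos: [0.6984, 0.0173, 0.1462]
ee_rot: [0.707, -0.701, -0.071, 0.061]
ft_force: [0.3, 0.4, -1.1]
opening: 0.0545
```

```bash
python3 go.py .6806 .0142 .0295 .179; python3 - <<'E'
from h import *
save('top','t1'); s=save('scene','s1')
for c in('top','scene'): print(c,[(round(r['p'],2),r['point'],at(c,*r['point'],.147)) for r in robot.pinpoint('coupling_c',c)])
a=cv2.imread('pics/t1.png')[80:290,100:380];b=cv2.imread('pics/s1.png')[80:290,180:460]
cv2.imwrite('pics/c1.png',cv2.resize(np.vstack([a,b]),(560,840))[:, :] if 0 else cv2.resize(np.hstack([a,b]),(800,300)))
E
```

```text
t 5.82 pos [0.6984 0.0173 0.1462] yaw 0.186 down [ 0.014  0.011 -1.   ] open 0.0545 f [ 0.3  0.4 -1.1]
shift cm [-1.99 11.64 -0.08] turn 0.007
top []
scene [(0.49, [212.6, 329.9], array([0.69947312, 0.01175334, 0.147     ]))]
```

View pics/c1.png

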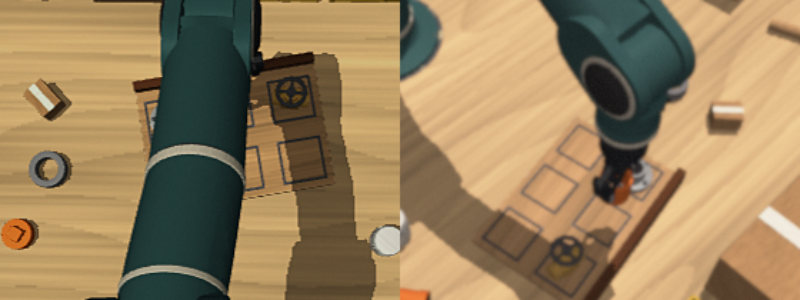

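The coupling is in the jaws over the board (scene crop, about 615,185). The top camera is blocked by the arm.

Emit:
{"api": "drive_tool", "payload": {
  "commands": [
    [-0.8, 2, -0.04, 0],
    [-0.8, 3, -0.04, 0],
    [0, 3, 0, 0],
    [0, 1.8, 0, 0],
    [0, 0.8, 0, 0],
    [0, 0.5, 0, 0],
    [0, 0.2, 0, 0],
    [0, 0, 0, 0]
  ]
}}

```text
clock: 6.68
eef_pos: [0.6829, 0.0274, 0.0344]
ee_rot: [0.709, -0.698, -0.078, 0.063]
ft_force: [-0.0, -0.4, -1.1]
opening: 0.0543
```

```bash
python3 go.py .6845 .0149 .0299 .179
```

```text
t 6.68 pos [0.6829 0.0274 0.0344] yaw 0.2 down [ 0.02   0.016 -1.   ] open 0.0543 f [-0.  -0.4 -1.1]
shift cm [-0.1   0.43 -1.26] turn 0.021
```

Emit:
{"api": "drive_tool", "payload": {
  "commands": [
    [0, 0, -0.6, 0.02],
    [0, 0, -0.6, 0],
    [0, 0, 0, 0]
  ]
}}

```text
clock: 6.93
eef_pos: [0.6869, 0.0151, 0.0373]
ee_rot: [0.709, -0.699, -0.072, 0.054]
ft_force: [1.4, -0.5, -1.5]
opening: 0.0542
```

```bash
python3 go.py .6845 .0149 .0299 .179
```

```text
t 6.93 pos [0.6869 0.0151 0.0373] yaw 0.179 down [ 0.024  0.017 -1.   ] open 0.0542 f [ 1.4 -0.5 -1.5]
shift cm [-0.26  0.74  0.01] turn -0.0
```

Emit:
{"api": "drive_tool", "payload": {
  "commands": [
    [-0.13, 0.5, 0, 0],
    [-0.13, 0.4, 0, 0],
    [0, 0.1, 0, 0]
  ]
}}

```text
clock: 7.18
eef_pos: [0.6856, 0.0136, 0.0283]
ee_rot: [0.709, -0.699, -0.073, 0.053]
ft_force: [-0.4, -0.5, -1.3]
opening: 0.0543
```

```bash
python3 go.py .6845 .0149 .0299 .179
```

```text
t 7.18 pos [0.6856 0.0136 0.0283] yaw 0.177 down [ 0.027  0.016 -1.   ] open 0.0543 f [-0.4 -0.5 -1.3]
shift cm [-0.08 -0.16  0.15] turn -0.002
```

Emit:
{"api": "drive_tool", "payload": {
  "commands": [
    [0, 0.2, 0.1, 0],
    [0, 0.1, 0, 0]
  ]
}}

```text
clock: 7.35
eef_pos: [0.6867, 0.014, 0.0263]
ee_rot: [0.709, -0.7, -0.073, 0.052]
ft_force: [-7.3, 1.2, 23.8]
opening: 0.0544
```

```bash
python3 go.py .6845 .0149 .0299 .179
```

```text
t 7.35 pos [0.6867 0.014  0.0263] yaw 0.177 down [ 0.029  0.016 -0.999] open 0.0544 f [-7.3  1.2 23.8]
shift cm [-0.19 -0.36  0.13] turn -0.002
```

Emit:
{"api": "drive_tool", "payload": {
  "commands": [
    [0, -0.1, 0, 0],
    [0, 0, 0, 0],
    [0, 0, 0, 0],
    [0, 0, 0, 0],
    [0, 0, 0, 0],
    [0, 0, 0, 0]
  ],
  "claw": 0
}}

```text
clock: 7.85
eef_pos: [0.6866, 0.0149, 0.027]
ee_rot: [0.709, -0.699, -0.074, 0.052]
ft_force: [0.5, -0.2, -0.9]
opening: 0.0855
```

Emit:
{"api": "drive_tool", "payload": {
  "commands": [
    [0, -1, 0, 0],
    [0, -2.5, 0, 0],
    [0, -3.3, 0, 0],
    [0, -3.3, 0, 0],
    [0, -3, 0, 0],
    [-1.6, 0, 3.8, 0],
    [-1.6, 0, 3.8, 0],
    [-1.6, 0, 3.8, 0],
    [-1.6, 0, 3.8, 0],
    [-1.6, 0, 3.8, 0],
    [-1.6, 0, 3.8, 0],
    [-1.6, 0, 3.8, 0],
    [-1.6, 0, 3.8, 0],
    [-1.6, 0, 3.8, 0],
    [-1.6, 0, 3.8, 0],
    [0, 0, 0, 0]
  ]
}}

```text
clock: 9.18
eef_pos: [0.4534, 0.3634, 0.1743]
ee_rot: [0.71, -0.699, -0.074, 0.046]
ft_force: [-1.4, 0.7, 0.5]
opening: 0.0853
```

```bash
python3 go.py .435 .412 .005 .179; python3 - <<'E'
from fit import *
save('top','t2');save('scene','s2')
fitpart('coupling_c',[.68,.014],z=.012)
b=cv2.imread('pics/s2.png')[100:310,180:460];a=cv2.imread('pics/t2.png')[80:290,100:380]
cv2.imwrite('pics/c2.png',cv2.resize(np.hstack([a,b]),(800,300)))
E
```

```text
t 9.18 pos [0.4534 0.3634 0.1743] yaw 0.17 down [ 0.038  0.02  -0.999] open 0.0853 f [-1.4  0.7  0.5]
shift cm [-1.68 16.94  4.88] turn -0.009
coupling_c top [0.6817 0.013 ] iou 0.945
coupling_c scene [0.6848 0.0117] iou 0.943
```

View pics/c2.png

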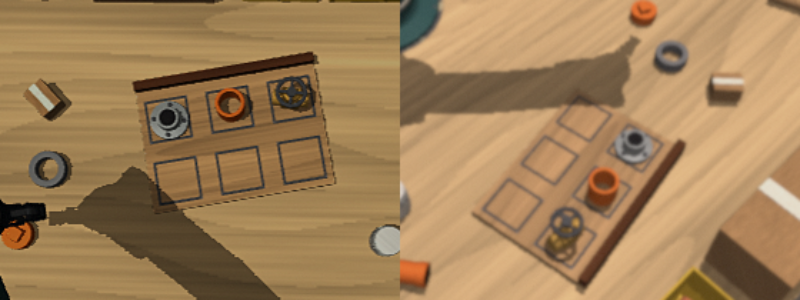

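The coupling stands on the middle back mark (top crop 230,104), about 3 mm off centre. The plug is next.

Emit:
{"api": "drive_tool", "payload": {
  "commands": [
    [-0.7, 2, 2.1, -0.009],
    [-0.6, 3, 2, 0],
    [-0.4, 3, 0.8, 0],
    [0, 3, 0, 0],
    [0, 2.5, 0, 0],
    [0, 1.2, 0, 0],
    [0, 0, 0, 0]
  ]
}}

```text
clock: 10.07
eef_pos: [0.448, 0.3992, 0.0238]
ee_rot: [0.71, -0.7, -0.071, 0.038]
ft_force: [0.1, -0.1, -0.2]
opening: 0.0854
```

```bash
python3 go.py .435 .412 .006 .179
```

```text
t 10.07 pos [0.448  0.3992 0.0238] yaw 0.155 down [ 0.046  0.018 -0.999] open 0.0854 f [ 0.1 -0.1 -0.2]
shift cm [-1.17  1.74  1.45] turn -0.024
```

Emit:
{"api": "drive_tool", "payload": {
  "commands": [
    [-0.7, 0, 0.8, -0.024],
    [-0.5, 0.4, 0.6, 0],
    [0, 1, 0, 0],
    [0, 0.4, 0, 0],
    [0, 0, 0, 0]
  ]
}}

```text
clock: 10.48
eef_pos: [0.436, 0.4131, 0.0084]
ee_rot: [0.71, -0.698, -0.081, 0.045]
ft_force: [-0.4, 0.4, 0.6]
opening: 0.0854
```

```bash
python3 go.py .435 .412 .006 .179
```

```text
t 10.48 pos [0.436  0.4131 0.0084] yaw 0.179 down [ 0.049  0.022 -0.999] open 0.0854 f [-0.4  0.4  0.6]
shift cm [-0.13  0.23 -0.09] turn 0.0
```

Emit:
{"api": "drive_tool", "payload": {
  "commands": [
    [-0.1, 0.6, 0, 0],
    [0, 0.1, 0, 0],
    [0, 0.1, 0, 0],
    [0, 0.1, 0, 0],
    [0, 0, 0, 0],
    [0, 0, 0, 0],
    [0, 0, 0, 0],
    [0, 0, 0, 0],
    [0, 0, 0, 0]
  ],
  "claw": 255
}}

```text
clock: 11.23
eef_pos: [0.4367, 0.4134, 0.0023]
ee_rot: [0.711, -0.697, -0.082, 0.044]
ft_force: [0.7, 0.4, -0.6]
opening: 0.0567
```

```bash
python3 go.py .6835 .0125 .15 .179
```

```text
t 11.23 pos [0.4367 0.4134 0.0023] yaw 0.178 down [ 0.051  0.023 -0.998] open 0.0567 f [ 0.7  0.4 -0.6]
shift cm [ 17.98 -14.42 -43.62] turn -0.001
```

Emit:
{"api": "drive_tool", "payload": {
  "commands": [
    [0, -1.5, 0, 0],
    [0, -3, 0, 0],
    [0, -3.4, 0, 0],
    [0, -3.4, 0, 0],
    [1.45, -1.5, -3.5, 0],
    [1.45, 0, -3.5, 0],
    [1.45, 0, -3.5, 0],
    [1.45, 0, -3.5, 0],
    [1.45, 0, -3.5, 0],
    [1.45, 0, -3.5, 0],
    [1.45, 0, -3.5, 0],
    [1.45, 0, -3.5, 0],
    [1.45, 0, -3.5, 0],
    [1.45, 0, -3.5, 0],
    [1.45, 0, -3.5, 0],
    [1, 0, -2.5, 0],
    [0.5, 0, -1, 0],
    [0, 0, 0, 0]
  ]
}}

```text
clock: 12.73
eef_pos: [0.686, 0.01, 0.1381]
ee_rot: [0.71, -0.698, -0.084, 0.046]
ft_force: [-0.4, -0.4, -0.3]
opening: 0.0565
```

```bash
python3 go.py .685 .013 .0643 .179
```

```text
t 12.73 pos [0.686  0.01   0.1381] yaw 0.184 down [ 0.051  0.022 -0.998] open 0.0565 f [-0.4 -0.4 -0.3]
shift cm [-0.44  7.37  0.23] turn 0.005
```

Emit:
{"api": "drive_tool", "payload": {
  "commands": [
    [-0.2, 2, 0.15, 0],
    [-0.2, 2, 0.1, 0],
    [0, 1.6, 0, 0],
    [0, 0.6, 0, 0],
    [0, 0.2, 0, 0]
  ]
}}

```text
clock: 13.15
eef_pos: [0.6841, 0.0162, 0.0721]
ee_rot: [0.71, -0.697, -0.084, 0.046]
ft_force: [0.4, -0.1, -1.0]
opening: 0.0569
```

```bash
python3 go.py .685 .013 .0643 .179;  python3 - <<'E'
from h import *
save('scene','s3')
print([(round(r['p'],2),at('scene',*r['point'],.012+.05+.017+.01)) for r in robot.pinpoint('plug_c','scene')],[(round(r['p'],2),at('scene',*r['point'],.037)) for r in robot.pinpoint('coupling_c','scene')])
cv2.imwrite('pics/c3.png',cv2.resize(cv2.imread('pics/s3.png')[160:300,240:400],(800,700))[:600])
E
```

```text
t 13.15 pos [0.6841 0.0162 0.0721] yaw 0.185 down [ 0.052  0.023 -0.998] open 0.0569 f [ 0.4 -0.1 -1. ]
shift cm [-0.02  0.77 -0.35] turn 0.006
[(0.74, array([ 0.46096224, -0.29570865,  0.089     ])), (0.54, array([0.71205018, 0.3170954 , 0.089     ])), (0.46, array([0.68881482, 0.01092441, 0.089     ]))] [(0.53, array([0.68513145, 0.0151728 , 0.037     ]))]
```

View pics/c3.png

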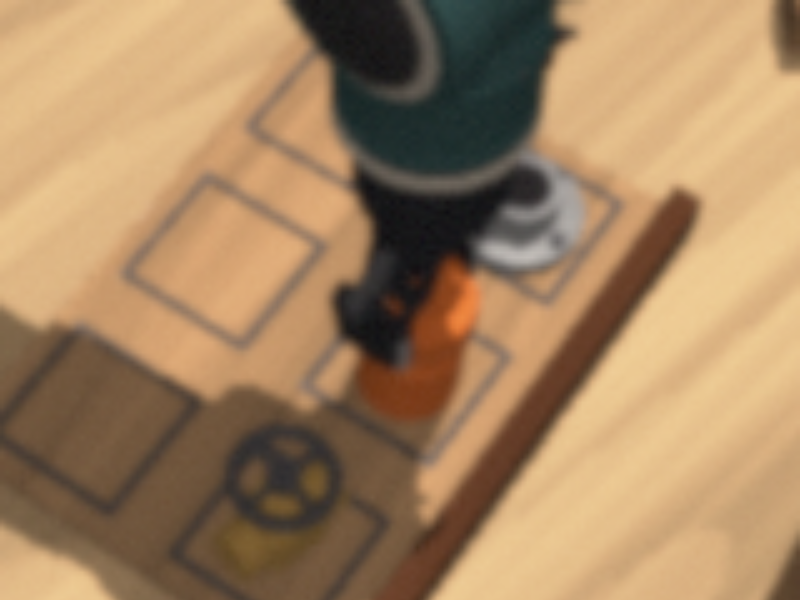

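The plug sits right above the coupling, slightly tilted with the tool, so I'll lower it to contact.

Emit:
{"api": "drive_tool", "payload": {
  "commands": [
    [0, 0.3, -0.3, 0],
    [0, 0.3, 0, 0],
    [0, 0.1, 0, 0]
  ]
}}

```text
clock: 13.55
eef_pos: [0.6874, 0.0131, 0.0692]
ee_rot: [0.71, -0.697, -0.086, 0.044]
ft_force: [-0.4, 0.8, -2.1]
opening: 0.0568
```

```bash
python3 go.py .685 .013 .0643 .179
```

```text
t 13.55 pos [0.6874 0.0131 0.0692] yaw 0.185 down [ 0.058  0.023 -0.998] open 0.0568 f [-0.4  0.8 -2.1]
shift cm [-0.27  0.47  0.03] turn 0.006
```

Emit:
{"api": "drive_tool", "payload": {
  "commands": [
    [-0.2, 0.3, 0, 0],
    [-0.1, 0.2, 0, 0],
    [0, 0.1, 0, 0]
  ]
}}

```text
clock: 13.8
eef_pos: [0.6853, 0.0124, 0.0636]
ee_rot: [0.71, -0.697, -0.087, 0.043]
ft_force: [-7.1, 0.3, 18.9]
opening: 0.0568
```

```bash
python3 go.py .685 .013 .0643 .179
```

```text
t 13.8 pos [0.6853 0.0124 0.0636] yaw 0.185 down [ 0.06   0.023 -0.998] open 0.0568 f [-7.1  0.3 18.9]
shift cm [-0.01 -0.07  0.07] turn 0.006
```

Emit:
{"api": "drive_tool", "payload": {
  "commands": [
    [0, -0.1, 0, 0],
    [0, 0, 0, 0],
    [0, 0, 0, 0],
    [0, 0, 0, 0],
    [0, 0, 0, 0],
    [0, 0, 0, 0]
  ],
  "claw": 0
}}

```text
clock: 14.3
eef_pos: [0.6854, 0.0124, 0.0649]
ee_rot: [0.71, -0.697, -0.087, 0.043]
ft_force: [0.5, -0.9, 0.4]
opening: 0.0854
```

Emit:
{"api": "drive_tool", "payload": {
  "commands": [
    [0, -1, 0, 0],
    [0, -2.5, 0, 0],
    [0, -3.5, 0, 0],
    [0, -3.5, 0, 0],
    [0, -2.5, 0, 0],
    [-2.4, 0, -2.85, 0],
    [-2.4, 0, -2.85, 0],
    [-2.4, 0, -2.85, 0],
    [-2.4, 0, -2.85, 0],
    [-2.4, 0, -2.85, 0],
    [-2.4, 0, -2.85, 0],
    [-2.4, 0, -2.85, 0],
    [-2.4, 0, -2.85, 0],
    [-2.4, 0, -2.85, 0],
    [-2.4, 0, -2.85, 0],
    [-2.4, 0, -2.85, 0],
    [-2.4, 0, -2.85, 0],
    [-1, 0, -1, 0],
    [0, 0, 0, 0]
  ]
}}

```text
clock: 15.88
eef_pos: [0.4394, -0.4079, 0.1911]
ee_rot: [0.708, -0.698, -0.093, 0.041]
ft_force: [-0.3, 0.0, -0.0]
opening: 0.0855
```

```bash
python3 go.py .4505 -.4085 .05 .179; python3 - <<'E'
from fit import *
save('top','t4');save('scene','s4')
fitpart('coupling_c',[.683,.0125],z=.012); fitpart('plug_c',[.685,.013],z=.062,pic=False)
b=cv2.imread('pics/s4.png')[160:300,240:400];a=cv2.imread('pics/t4.png')[100:240,180:340]
cv2.imwrite('pics/c4.png',cv2.resize(np.hstack([a,b]),(800,350)))
E
```

```text
t 15.88 pos [ 0.4394 -0.4079  0.1911] yaw 0.19 down [ 0.073  0.021 -0.997] open 0.0855 f [-0.3  0.  -0. ]
shift cm [ 1.000e-02  1.415e+01 -3.700e-01] turn 0.011
coupling_c top [0.6417 0.0019] iou 0.113
coupling_c scene [0.689  0.0083] iou 0.336
plug_c top [0.685 0.013] iou 0.0
plug_c scene [0.6854 0.0109] iou 0.934
```

View pics/c4.png

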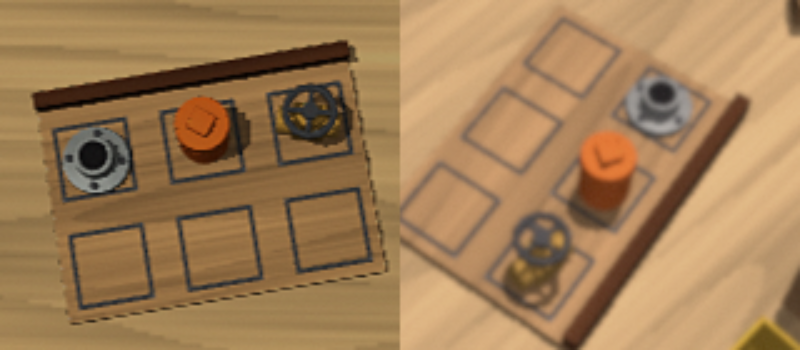

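The plug is stacked on the coupling with its boss up (left crop 203,125; right crop 608,155). The reducer is next.

Emit:
{"api": "drive_tool", "payload": {
  "commands": [
    [0, 3, -0.2, 0.011],
    [0, 3, -0.2, 0],
    [0, 3, 0, 0],
    [0, 2.5, 0, 0],
    [0, 1.5, 0, 0],
    [0, 0.5, 0, 0]
  ]
}}

```text
clock: 16.78
eef_pos: [0.4591, -0.402, 0.0538]
ee_rot: [0.708, -0.699, -0.096, 0.039]
ft_force: [0.6, 0.9, -0.4]
opening: 0.0854
```

```bash
python3 go.py .4505 -.4085 .05 .179
```

```text
t 16.78 pos [ 0.4591 -0.402   0.0538] yaw 0.191 down [ 0.079  0.02  -0.997] open 0.0854 f [ 0.6  0.9 -0.4]
shift cm [-0.99  0.3  -0.47] turn 0.012
```

Emit:
{"api": "drive_tool", "payload": {
  "commands": [
    [-0.5, 0.1, -0.3, 0.012],
    [-0.35, 0.1, -0.2, 0],
    [0, 0, 0, 0]
  ]
}}

```text
clock: 17.03
eef_pos: [0.4518, -0.4079, 0.0509]
ee_rot: [0.709, -0.699, -0.092, 0.035]
ft_force: [0.8, 0.0, 0.9]
opening: 0.0853
```

Emit:
{"api": "drive_tool", "payload": {
  "commands": [
    [0, 0.1, 0, 0],
    [0, 0.1, 0, 0],
    [0, 0, 0, 0],
    [0, 0, 0, 0],
    [0, 0, 0, 0],
    [0, 0, 0, 0],
    [0, 0, 0, 0],
    [0, 0, 0, 0],
    [0, 0, 0, 0],
    [0, 0, 0, 0]
  ],
  "claw": 255
}}

```text
clock: 17.87
eef_pos: [0.4533, -0.4095, 0.053]
ee_rot: [0.707, -0.7, -0.093, 0.034]
ft_force: [-0.0, -0.1, -1.1]
opening: 0.0366
```

```bash
python3 go.py .5412 .1109 .15 .179
```

```text
t 17.87 pos [ 0.4533 -0.4095  0.053 ] yaw 0.18 down [ 0.083  0.018 -0.996] open 0.0366 f [-0.  -0.1 -1.1]
shift cm [18.71 -8.02 49.65] turn 0.001
```

Emit:
{"api": "drive_tool", "payload": {
  "commands": [
    [0, -1.5, 0, 0],
    [0, -3, 0, 0],
    [0, -3.4, 0, 0],
    [0, -3.2, 0, 0],
    [1.25, 0, 3.3, 0],
    [1.25, 0, 3.3, 0],
    [1.25, 0, 3.3, 0],
    [1.25, 0, 3.3, 0],
    [1.25, 0, 3.3, 0],
    [1.25, 0, 3.3, 0],
    [1.25, 0, 3.3, 0],
    [1.25, 0, 3.3, 0],
    [1.25, 0, 3.3, 0],
    [1.25, 0, 3.3, 0],
    [1.25, 0, 3.3, 0],
    [1.25, 0, 3.3, 0],
    [1.25, 0, 3.3, 0],
    [1.25, 0, 3.3, 0],
    [1.25, 0, 3, 0],
    [0, 0, 0, 0]
  ]
}}

```text
clock: 19.53
eef_pos: [0.5417, 0.1284, 0.1872]
ee_rot: [0.707, -0.7, -0.092, 0.03]
ft_force: [0.1, 0.7, -1.7]
opening: 0.0366
```

```bash
python3 go.py .5437 .1104 .066 .179
```

```text
t 19.53 pos [0.5417 0.1284 0.1872] yaw 0.173 down [ 0.086  0.018 -0.996] open 0.0366 f [ 0.1  0.7 -1.7]
shift cm [-1.18 12.06 -1.84] turn -0.006
```

Emit:
{"api": "drive_tool", "payload": {
  "commands": [
    [-0.6, 3, -0.9, -0.006],
    [-0.5, 3, -0.8, 0],
    [0, 3, 0, 0],
    [0, 1.6, 0, 0],
    [0, 0.4, 0, 0]
  ]
}}

```text
clock: 19.95
eef_pos: [0.5452, 0.1155, 0.075]
ee_rot: [0.707, -0.699, -0.099, 0.032]
ft_force: [-0.1, -0.8, -0.1]
opening: 0.0365
```

```bash
python3 go.py .5437 .1104 .066 .179
```

```text
t 19.95 pos [0.5452 0.1155 0.075 ] yaw 0.186 down [ 0.092  0.02  -0.996] open 0.0365 f [-0.1 -0.8 -0.1]
shift cm [-0.33  0.87 -0.48] turn 0.007
```

Emit:
{"api": "drive_tool", "payload": {
  "commands": [
    [-0.2, 0.3, -0.35, 0],
    [-0.1, 0.4, 0, 0],
    [0, 0.2, 0, 0]
  ]
}}

```text
clock: 20.2
eef_pos: [0.5437, 0.1112, 0.0656]
ee_rot: [0.707, -0.699, -0.098, 0.033]
ft_force: [-0.9, 0.3, -0.6]
opening: 0.0366
```

```bash
python3 go.py .5437 .1104 .066 .179
```

```text
t 20.2 pos [0.5437 0.1112 0.0656] yaw 0.186 down [ 0.091  0.02  -0.996] open 0.0366 f [-0.9  0.3 -0.6]
shift cm [-0.01 -0.04 -0.08] turn 0.007
```

Emit:
{"api": "drive_tool", "payload": {
  "commands": [
    [0, 0.2, 0, 0],
    [0, 0.1, 0, 0]
  ]
}}

```text
clock: 20.37
eef_pos: [0.5453, 0.1115, 0.0644]
ee_rot: [0.708, -0.699, -0.099, 0.031]
ft_force: [-2.0, 0.1, 7.9]
opening: 0.0368
```

```bash
python3 go.py .5437 .1104 .066 .179
```

```text
t 20.37 pos [0.5453 0.1115 0.0644] yaw 0.185 down [ 0.095  0.021 -0.995] open 0.0368 f [-2.   0.1  7.9]
shift cm [-0.16 -0.17 -0.07] turn 0.006
```

Emit:
{"api": "drive_tool", "payload": {
  "commands": [
    [0, -0.1, 0, 0],
    [0, 0, 0, 0],
    [0, 0, 0, 0],
    [0, 0, 0, 0],
    [0, 0, 0, 0],
    [0, 0, 0, 0]
  ],
  "claw": 0
}}

```text
clock: 20.87
eef_pos: [0.5469, 0.1121, 0.0685]
ee_rot: [0.708, -0.698, -0.101, 0.03]
ft_force: [-0.5, 0.1, 0.3]
opening: 0.0854
```

Emit:
{"api": "drive_tool", "payload": {
  "commands": [
    [0, -1, 0, 0],
    [0, -2.5, 0, 0],
    [0, -3.3, 0, 0],
    [0, -3.3, 0, 0],
    [-0.5, -1.5, -3, 0],
    [-0.5, 0, -3.5, 0],
    [-0.5, 0, -3.5, 0],
    [-0.5, 0, -3.5, 0],
    [-0.5, 0, -3.5, 0],
    [-0.5, 0, -3.5, 0],
    [-0.5, 0, -3.5, 0],
    [-0.5, 0, -3.5, 0],
    [-0.5, 0, -3.5, 0],
    [-0.5, 0, -3.5, 0],
    [-0.5, 0, -3.5, 0],
    [-0.5, 0, -3.5, -0.113],
    [0, 0, 0, -0.113],
    [0, 0, 0, -0.113],
    [0, 0, 0, -0.113],
    [0, 0, 0, 0]
  ]
}}

```text
clock: 22.53
eef_pos: [0.5513, -0.3296, 0.1965]
ee_rot: [-0.664, 0.674, 0.264, -0.187]
ft_force: [-0.8, -0.6, -0.9]
opening: 0.0854
```

```bash
python3 go.py .5635 -.3434 .01 .638; python3 - <<'E'
from fit import *
fitpart('reducer_c',[.5412,.1109],z=.012)
E
```

```text
t 22.53 pos [ 0.5513 -0.3296  0.1965] yaw 0.651 down [ 0.108  0.022 -0.994] open 0.0854 f [-0.8 -0.6 -0.9]
shift cm [-1.72 18.64 -0.95] turn 0.013
reducer_c top [0.5433 0.1134] iou 0.939
reducer_c scene [0.5469 0.111 ] iou 0.893
```

The reducer stands about 4 mm from its mark centre. The elbow is last.

Emit:
{"api": "drive_tool", "payload": {
  "commands": [
    [-0.8, 3, -0.5, 0.013],
    [-0.8, 3, -0.5, 0],
    [0, 3, 0, 0],
    [0, 2.5, 0, 0],
    [0, 1.5, 0, 0]
  ],
  "squeeze": 70
}}

```text
clock: 23.15
eef_pos: [0.5631, -0.3436, 0.0672]
ee_rot: [-0.662, 0.677, 0.265, -0.184]
ft_force: [0.8, 0.1, -0.1]
opening: 0.0853
```

```bash
python3 go.py .5655 -.343 .008 .638
```

```text
t 23.15 pos [ 0.5631 -0.3436  0.0672] yaw 0.65 down [ 0.116  0.017 -0.993] open 0.0853 f [ 0.8  0.1 -0.1]
shift cm [-0.38  5.91  0.24] turn 0.012
```

Emit:
{"api": "drive_tool", "payload": {
  "commands": [
    [-0.3, 1.8, 0.2, 0.012],
    [-0.1, 1.8, 0, 0],
    [0, 1.5, 0, 0],
    [0, 0.6, 0, 0]
  ]
}}

```text
clock: 23.48
eef_pos: [0.565, -0.3408, 0.0048]
ee_rot: [-0.664, 0.676, 0.262, -0.183]
ft_force: [-0.7, 0.7, -0.1]
opening: 0.0852
```

```bash
python3 go.py .5655 -.343 .008 .638
```

```text
t 23.48 pos [ 0.565  -0.3408  0.0048] yaw 0.643 down [ 0.112  0.018 -0.994] open 0.0852 f [-0.7  0.7 -0.1]
shift cm [-0.06 -0.31 -0.22] turn 0.005
```

Emit:
{"api": "drive_tool", "payload": {
  "commands": [
    [0, -0.3, -0.2, 0.005],
    [0, 0, 0, 0],
    [0, 0, 0, 0],
    [0, 0, 0, 0],
    [0, 0, 0, 0],
    [0, 0, 0, 0],
    [0, 0, 0, 0],
    [0, 0, 0, 0],
    [0, 0, 0, 0],
    [0, 0, 0, 0]
  ],
  "claw": 255
}}

```text
clock: 24.32
eef_pos: [0.5674, -0.3426, 0.0122]
ee_rot: [-0.663, 0.678, 0.262, -0.181]
ft_force: [0.1, -0.1, -1.0]
opening: 0.0379
```

```bash
python3 go.py .588 -.0987 .15 .638
```

```text
t 24.32 pos [ 0.5674 -0.3426  0.0122] yaw 0.641 down [ 0.114  0.016 -0.993] open 0.0379 f [ 0.1 -0.1 -1. ]
shift cm [ 17.55 -13.06  17.62] turn 0.003
```

Emit:
{"api": "drive_tool", "payload": {
  "commands": [
    [0, -1.5, 0, 0],
    [0, -2.5, 0, 0],
    [0, -3, 0, 0],
    [0, -3, 0, 0],
    [2.2, 0, 2.2, 0],
    [2.2, 0, 2.2, 0],
    [2.2, 0, 2.2, 0],
    [2.2, 0, 2.2, 0],
    [2.2, 0, 2.2, 0],
    [2.2, 0, 2.2, 0],
    [2.2, 0, 2.2, 0],
    [1, 0, 1, 0],
    [0, 0, 0, 0],
    [0, 0, 0, 0]
  ]
}}

```text
clock: 25.48
eef_pos: [0.589, -0.1075, 0.1385]
ee_rot: [-0.661, 0.68, 0.262, -0.177]
ft_force: [0.1, -0.0, -1.8]
opening: 0.0382
```

```bash
python3 go.py .592 -.098 .024 .638;  python3 - <<'E'
from h import *
save('scene','s5')
cv2.imwrite('pics/c5.png',cv2.resize(cv2.imread('pics/s5.png')[150:330,160:400],(800,600)))
E
```

```text
t 25.48 pos [ 0.589  -0.1075  0.1385] yaw 0.637 down [ 0.122  0.013 -0.992] open 0.0382 f [ 0.1 -0.  -1.8]
shift cm [-0.41 11.41  1.3 ] turn -0.001
```

View pics/c5.png

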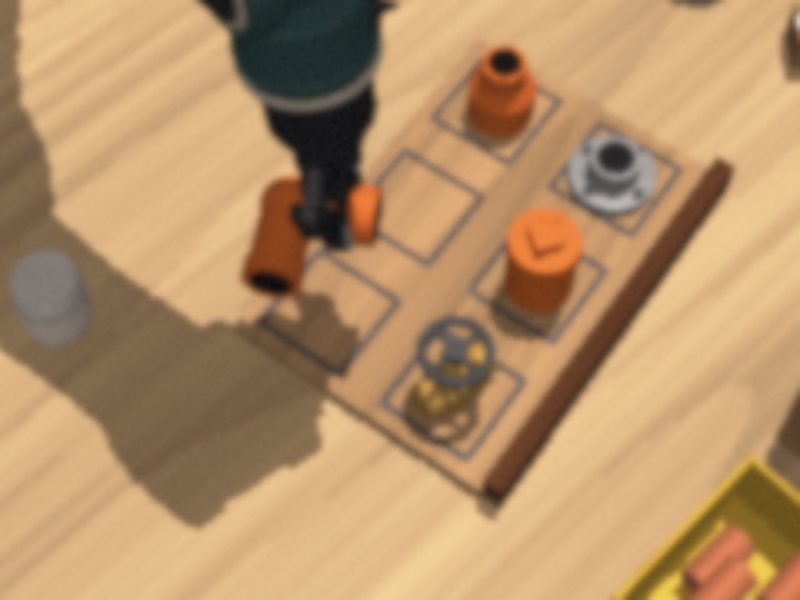

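The elbow is held level by one leg above the front right mark (crop 310,230), and the reducer, coupling and plug are in place. I'm lowering the elbow.

Emit:
{"api": "drive_tool", "payload": {
  "commands": [
    [-0.2, 2.5, 0.6, 0],
    [-0.2, 3, 0.6, 0],
    [0, 2.8, 0, 0],
    [0, 1.4, 0, 0],
    [0, 0.5, 0, 0]
  ]
}}

```text
clock: 25.95
eef_pos: [0.5927, -0.1077, 0.037]
ee_rot: [-0.66, 0.683, 0.261, -0.172]
ft_force: [-0.0, -0.2, -0.7]
opening: 0.0381
```

```bash
python3 go.py .592 -.098 .024 .638
```

```text
t 25.95 pos [ 0.5927 -0.1077  0.037 ] yaw 0.629 down [ 0.129  0.008 -0.992] open 0.0381 f [-0.  -0.2 -0.7]
shift cm [0.37 1.28 0.92] turn -0.009
```

Emit:
{"api": "drive_tool", "payload": {
  "commands": [
    [0.2, 0.4, 0.5, -0.009],
    [0.15, 0.4, 0.4, 0],
    [0, 0.3, 0, 0]
  ]
}}

```text
clock: 26.2
eef_pos: [0.5912, -0.101, 0.0257]
ee_rot: [-0.659, 0.683, 0.263, -0.175]
ft_force: [0.1, 0.6, -1.5]
opening: 0.0381
```

```bash
python3 go.py .592 -.098 .024 .638
```

```text
t 26.2 pos [ 0.5912 -0.101   0.0257] yaw 0.634 down [ 0.129  0.006 -0.992] open 0.0381 f [ 0.1  0.6 -1.5]
shift cm [0.22 0.18 0.2 ] turn -0.004
```

Emit:
{"api": "drive_tool", "payload": {
  "commands": [
    [0.1, 0.2, 0.1, 0],
    [0, 0.2, 0, 0]
  ]
}}

```text
clock: 26.37
eef_pos: [0.5926, -0.0996, 0.0227]
ee_rot: [-0.659, 0.683, 0.263, -0.174]
ft_force: [-0.6, 0.8, -1.0]
opening: 0.0379
```

```bash
python3 go.py .592 -.098 .024 .638
```

```text
t 26.37 pos [ 0.5926 -0.0996  0.0227] yaw 0.634 down [ 0.13   0.006 -0.991] open 0.0379 f [-0.6  0.8 -1. ]
shift cm [ 0.06 -0.13  0.15] turn -0.004
```

Emit:
{"api": "drive_tool", "payload": {
  "commands": [
    [0, 0.2, 0, 0],
    [0, 0.1, 0, 0]
  ]
}}

```text
clock: 26.53
eef_pos: [0.5933, -0.0995, 0.0211]
ee_rot: [-0.658, 0.683, 0.264, -0.174]
ft_force: [-14.9, 1.6, 25.4]
opening: 0.0381
```

```bash
python3 go.py .592 -.098 .024 .638
```

```text
t 26.53 pos [ 0.5933 -0.0995  0.0211] yaw 0.635 down [ 0.131  0.006 -0.991] open 0.0381 f [-14.9   1.6  25.4]
shift cm [ 0.02 -0.3   0.18] turn -0.003
```

Emit:
{"api": "drive_tool", "payload": {
  "commands": [
    [0, -0.1, 0, 0],
    [0, 0, 0, 0],
    [0, 0, 0, 0],
    [0, 0, 0, 0],
    [0, 0, 0, 0],
    [0, 0, 0, 0],
    [0, -1, 0, 0],
    [0, -2, 0, 0],
    [0, -3, 0, 0],
    [0, -3, 0, 0],
    [0, -3, 0, 0],
    [0, -2, 0, 0],
    [-2.2, 0, -3, 0],
    [-2.2, 0, -3, 0],
    [-2.2, 0, -3, 0],
    [-2.2, 0, -3, 0],
    [-2.2, 0, -3, 0],
    [-2.2, 0, -3, 0],
    [0, 0, 0, 0]
  ],
  "claw": 0
}}

```text
clock: 28.12
eef_pos: [0.5742, -0.3304, 0.1786]
ee_rot: [-0.655, 0.684, 0.269, -0.174]
ft_force: [-1.9, -0.8, -1.0]
opening: 0.0853
```

```bash
python3 go.py .592 -.098 .15 .638; python3 - <<'E'
from fit import *
save('top','t6');save('scene','s6')
B=np.array([.6216,.0035]);c,s=np.cos(.179),np.sin(.179);Rb=np.array([[c,s],[-s,c]])
for n,x,z in [('elbow_c',[.584,-.125,-.935],.012),('reducer_c',[.545,.112],.012),('plug_c',[.684,.0125],.062)]:
    v=fitpart(n,x,z=z,pic=n=='elbow_c'); print(n,'board mm',np.round(Rb@(v[:2]-B)*1e3,1) if v is not None else None)
for n,z in dict(tape_c=.0125,tin_c=.0325,carton_c=.02,valve=.012,flange=.012).items():
    print(n,[(round(r['p'],2),at('top',*r['point'],z)[:2].round(3)) for r in robot.pinpoint(n,'top')[:2]])
cv2.imwrite('pics/c6.png',np.hstack([cv2.resize(cv2.imread('pics/t6.png')[90:250,170:350],(400,356)),cv2.resize(cv2.imread('pics/s6.png')[150:310,200:380],(400,356))]))
E
```

```text
t 28.12 pos [ 0.5742 -0.3304  0.1786] yaw 0.644 down [ 0.141  0.004 -0.99 ] open 0.0853 f [-1.9 -0.8 -1. ]
shift cm [14.95  3.17 17.83] turn 0.006
elbow_c top [ 0.5875 -0.1262 -0.9347] iou 0.935
elbow_c scene [ 0.5907 -0.1275 -0.9208] iou 0.912
elbow_c board mm [ -55.2 -122.5]
reducer_c top [0.5431 0.1132] iou 0.956
reducer_c scene [0.5467 0.1119] iou 0.917
reducer_c board mm [-56.1 121. ]
plug_c top [0.6819 0.0118] iou 0.949
plug_c scene [0.6854 0.0108] iou 0.94
plug_c board mm [62.5 -3.4]
tape_c [(0.85, array([0.558, 0.355])), (0.73, array([0.689, 0.018]))]
tin_c [(0.74, array([ 0.433, -0.282])), (0.64, array([0.648, 0.136]))]
carton_c [(0.78, array([0.693, 0.374]))]
valve [(0.96, array([ 0.703, -0.101]))]
flange [(0.81, array([0.663, 0.133]))]
```

View pics/c6.png

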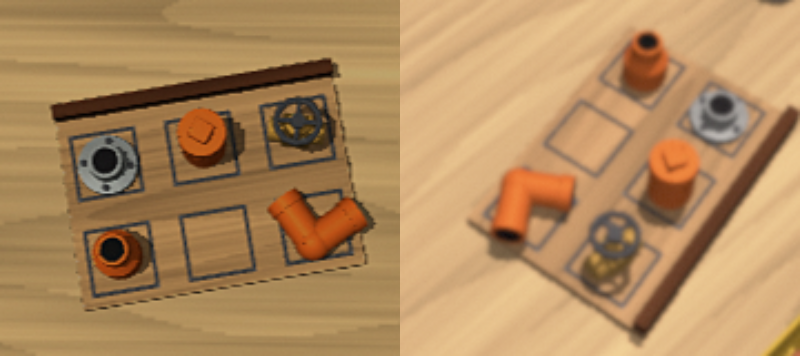

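Everything is in place: the elbow is at (320,225) in the left crop, the reducer at (117,255), and the plug on the coupling at (203,138). All are within 6 mm of their marks and the arm is clear, so I'm handing in.

```bash
python3 -c "
from cell import robot
print(robot.job_done())"
```

```text
the job is handed in; nothing more can be done
None
```

All four orange fittings are on the board as asked, and I handed the job in at about 28 s of the 106 s allowed. The coupling stands on the middle back mark with the plug on it, boss up. The elbow lies in front of the valve, and the reducer stands wide end down in front of the flange.

Final fits, averaged over both cameras, in board coordinates:

| Part | Measured (mm) | Mark centre (mm) |
|---|---|---|
| Elbow | (-55, -122.5) | (-60, -120) |
| Reducer | (-56, 121) | (-60, 120) |
| Plug, on the coupling | (62.5, -3) | (60, 0) |

- **Coupling:** I measured it about 3 mm off centre before the plug went on and did not refit it afterwards. One fit attempted with the plug on top failed, because the plug hides the coupling.
- **Camera disagreement:** the two cameras differ by about 3 to 4 mm in x, well inside the tolerances.
- **Bystanders:** the tape roll, tin, carton, valve and flange read within about 10 mm of their first top-camera positions. I take that as network noise, since nothing touched them, and the last picture shows the valve and flange still on their marks.
- **Tilts:** I checked these only by eye in the last picture, where every part looks upright or flat.
- **Tool tilt:** the arm drifted to about 0.14 rad of tilt by the end, with no visible effect on the parts.

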